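Sort the glazed cakes onto their serving trays

ROBOT

A 6-joint arm with a two-finger parallel gripper is mounted at the origin on the work surface. World frame = base frame: x ahead of the robot, y to its left, z up, the work surface at z = 0. Lengths are in mm, angles in rad, forces in N, time in s.
With the tool pointing down it reaches from about 300 to 950 mm from the base axis. Payload 3.1 kg.
Tool frame: the origin (TCP) lies midway between the tips of the shut fingers; the grasp point (between the pads) lies 19 mm behind it; z points along the fingers, y is the direction in which the jaws open and shut (so a half turn about z gives the same grasp; the last joint's range is limited). The gripper opens to 85 mm and grips with 20 to 120 N. Pads are 22 mm wide; open, the fingers measure 114 mm over their backs; the gripper's body (76 mm by 85 mm) begins 54 mm behind the grasp point. The pads swing forward as they close: fully open they stand 13 mm farther back than shut.
Start: joints at [-0.07, 0.308, 1.634, -0, 1.2, -0.07], TCP at [625.005, -0.028, 204.272] pointing down, gripper open.
Joint ranges: [-3.06, 3.06], [-0.79, 1.96], [0.05, 2.63], [-1.19, 4.34], [0.05, 2.64], [-2.94, 2.94]. Speed limits (rad/s): [2.79, 2.79, 3.14, 3.14, 3.14, 3.14].

INTERFACE

Orientations are given as [roll, pitch, yaw] about the fixed x, y, z axes, in that order (R = Rz(yaw) Ry(pitch) Rx(roll)).
In Python, from workcell import manip, imaging gives the robot as it stands. The module is installed in compiled form; this text tells all that it offers.
- The arm moves only by the shell command python3 -m crank 'ROWS' [FORCE]. ROWS is JSON, a list of rows, each an object of numbers: "dx", "dy", "dz": the shift along the tool's x, y, z in cm; "wx", "wy", "wz": the turn, a rotation vector about the tool's x, y, z in degrees; "fingers": the gripper's target within -1 to 1 (fully open at 1, half-way at 0, shut at -1). In form: [{"dx": .., "dy": .., "dz": .., "wx": .., "wy": .., "wz": .., "fingers": ..}, ...]. A call has 1 to 10 rows; each row is the pose to reach, as a shift and turn from the pose commanded when the call began, along the tool's axes at that moment; what a row does not reach only later rows make up. A row lasts 1/8 s, in which the tool goes at most 62.5 mm and 10.7 degrees, less where a joint would pass 70% of its speed; a pose out of reach is approached as far as the arm can. A call with a gripper value outside its range is refused whole. The fingers move at their own pace and stop on an object; FORCE is the grip in N (left out, the last holds). Time passes only in rows, so rows that repeat a pose let the fingers close. It gives the time, the measured TCP pose, the force and the opening at its end, in the units of the state.
- manip.state(): the state, without advancing time (a new reading comes with each control period).
- imaging.grab_frame(name): name is "scene" or "side" or "wrist"; returns a dict with "color" (400x640x3 uint8, blue, green, red), "intrinsics" (3x3 intrinsics, pixels), "D" ([k1, k2, p1, p2, k3] as OpenCV has them; the pictures are not rectified), "T" (4x4, takes a point from camera to world coordinates); the wrist camera has in their place "tool_from_camera" (4x4, takes a point from camera to tool coordinates, whose origin is the TCP and whose axes are the flange's). Camera axes: x right, y up, looking along -z (the intrinsics and any distortion apply to the point x, -y, -z); pixel columns grow to the right and rows downward; lengths in mm; the calibration is good to about 2 mm. A picture is of the moment at which its call begins: read the wrist's pose just before it. There is no depth.
- manip.hand_in(): hands the job in, once; it reports no verdict.
The state is a dict: "t": time; "joint_pos": joint angles; "joint_vel": joint speeds; "tau": joint torques, N m; "position": TCP position; "orientation": TCP orientation; "ft_force": force on the tool from outside, world axes, zero at the start; "ft_torque": the same for the moment, N m; "opening": finger opening in mm.
Only numpy, scipy, OpenCV 4.12 (cv2) and the standard library are available. Lean on these libraries where they do the work, as an engineer would, in place of code of your own. Each camera call takes 0.05 s, during which the arm holds its last target. There are 200 camera calls.

TASK

Sort the finished little cakes from the baking sheet for serving: both green ones onto the black slate tray, both cream ones onto the brown wooden tray, and the chocolate one onto the white porcelain tray. Each must stand upright, flat on the tray's floor and wholly inside its rim; set them down gently, never letting one drop. Leave the blue ramekin and the steel cutter where they stand.

Things in the scene. Friction and masses are not known exactly. Their poses are not given: they have to be found in the camera images.
- green_1: A green (pistachio) cake with a pale bead on top. Stands on its base on the baking sheet (its base 3 mm above the work surface). Rigid round tapered cake with a hard shell, 50 mm diameter at the base, 47 mm at the top, 42 mm high (the garnish adds 9 mm in the middle), about 70 g. Origin: centre of its underside, z up along its axis; it looks the same at every yaw.
- green_2: The other green (pistachio) cake, the same as the first. Stands on its base on the baking sheet (its base 3 mm above the work surface). Rigid round tapered cake with a hard shell, 50 mm diameter at the base, 47 mm at the top, 42 mm high (the garnish adds 9 mm in the middle), about 70 g. Origin: centre of its underside, z up along its axis; it looks the same at every yaw.
- cream_1: A pale yellow cream (vanilla) cake with a golden bead on top. Stands on its base on the baking sheet (its base 3 mm above the work surface). Rigid round tapered cake with a hard shell, 50 mm diameter at the base, 47 mm at the top, 42 mm high (the garnish adds 9 mm in the middle), about 70 g. Origin: centre of its underside, z up along its axis; it looks the same at every yaw.
- cream_2: The other cream (vanilla) cake, the same as the first. Stands on its base on the baking sheet (its base 3 mm above the work surface). Rigid round tapered cake with a hard shell, 50 mm diameter at the base, 47 mm at the top, 42 mm high (the garnish adds 9 mm in the middle), about 70 g. Origin: centre of its underside, z up along its axis; it looks the same at every yaw.
- chocolate: The dark brown chocolate cake with a red berry on top. Stands on its base on the baking sheet (its base 3 mm above the work surface). Rigid round tapered cake with a hard shell, 50 mm diameter at the base, 47 mm at the top, 42 mm high (the garnish adds 9 mm in the middle), about 70 g. Origin: centre of its underside, z up along its axis; it looks the same at every yaw.
- slate_tray: Black oblong slate tray, fixed to the work surface. Outside 166 x 94 mm, 11 mm high; rim walls 5 mm thick, floor 5 mm above the work surface, so the rim rises 6 mm above the floor; inside 156 x 84 mm. Origin: centre of its underside; x along its long side, y along its short side; there is room for two cakes side by side along x, for example centred 36 mm either side of the middle.
- wood_tray: Brown oblong wooden tray, fixed to the work surface. Outside 166 x 94 mm, 11 mm high; rim walls 5 mm thick, floor 5 mm above the work surface, so the rim rises 6 mm above the floor; inside 156 x 84 mm. Origin: centre of its underside; x along its long side, y along its short side; there is room for two cakes side by side along x, for example centred 36 mm either side of the middle.
- white_tray: White square porcelain tray, fixed to the work surface. Outside 94 x 94 mm, 11 mm high; rim walls 5 mm thick, floor 5 mm above the work surface, so the rim rises 6 mm above the floor; inside 84 x 84 mm. Origin: centre of its underside; x and y along its sides; room for one cake in the middle.
- ramekin: Blue ceramic ramekin (small open cup), loose, standing among the cakes on the baking sheet; 64 mm across the rim, 42 mm high. Not to be moved. Origin: centre of its underside, z up.
- cutter: Round steel pastry cutter (an open ring), loose, standing among the cakes on the baking sheet; 52 mm diameter, 40 mm high. Not to be moved. Origin: centre of its underside, z up.
Things that resemble listed ones, but are neither listed nor needed, are in the scene too. What is shaped like the cream_2 but purple is not meant.

How it is judged:
By the outcome, as a careful person would: the job done as asked, in the order asked, and still so for the second after the job is handed in, with the robot touching nothing.
It also fails if it takes over 141 s, if anything falls off the work surface, if the arm or the gripper's body presses on something with over 40 N, if the wrist force passes 120 N, or if a joint passes its speed limit or range.

## Working session

There is one attempt and no reset: what is moved stays moved. The work goes in short steps, Python scripts to look and compute and a shell command to move; the robot and the scene stay as the last step left them, time stands still between calls to the robot, and variables do not carry over. Pictures are saved under pics/ and viewed, about 12 in all and at most 16, crops included, and the job is handed in when it is done.

```bash
mkdir -p pics
python3 - <<'E'
from workcell import manip, imaging
import cv2
for n in ("scene","side","wrist"):
    f=imaging.grab_frame(n); cv2.imwrite(f"pics/{n}0.png",f["color"])
    print(n,{k:v for k,v in f.items() if k!="color"})
print(manip.state())
E
```

```text
scene {'intrinsics': array([[426.53073957,   0.        , 318.99549964],
       [  0.        , 426.53073957, 193.01336192],
       [  0.        ,   0.        ,   1.        ]]), 'D': array([-0.11808571,  0.        ,  0.        ,  0.        ,  0.        ]), 'T': array([[ 3.95409022e-01, -5.55317412e-01,  7.31624410e-01,
         1.31350073e+03],
       [ 9.18499525e-01,  2.41845117e-01, -3.12841113e-01,
        -3.18535084e+02],
       [-3.21367414e-03,  7.95696872e-01,  6.05686520e-01,
         7.13427027e+02],
       [ 0.00000000e+00,  0.00000000e+00,  0.00000000e+00,
         1.00000000e+00]])}
side {'intrinsics': array([[381.14146874,   0.        , 316.60394839],
       [  0.        , 381.14146874, 203.12136499],
       [  0.        ,   0.        ,   1.        ]]), 'D': array([0.01967458, 0.        , 0.        , 0.        , 0.        ]), 'T': array([[ 9.98185401e-01,  2.89433668e-02, -5.28032815e-02,
         4.55000977e+02],
       [-5.93038266e-02,  6.24539798e-01, -7.78738144e-01,
        -6.63683069e+02],
       [ 1.04384471e-02,  7.80456483e-01,  6.25122961e-01,
         6.1785
[... 675 characters left out ...]
0e+00,
         1.00000000e+00]])}
{'t': 0.15, 'joint_pos': array([-6.97050658e-02,  3.08863310e-01,  1.63487423e+00, -1.20804265e-05,
        1.19970851e+00, -6.97206424e-02]), 'joint_vel': array([-0.00082542, -0.00302919, -0.00434996, -0.00066218,  0.00117651,
        0.00042455]), 'tau': array([-7.71605373e-04, -4.15801048e+01, -2.77146006e+01, -1.83032253e-04,
        6.02632252e-03, -2.39092765e-05]), 'position': array([6.24307348e+02, 1.40048714e-02, 2.03284116e+02]), 'orientation': array([-3.13974298e+00, -1.17892411e-04,  1.57081619e+00]), 'ft_force': array([0.52979496, 0.50436431, 0.4243773 ]), 'ft_torque': array([-0.05766407,  0.00480304,  0.04444693]), 'opening': 85.4014131269987}
```

View pics/scene0.png

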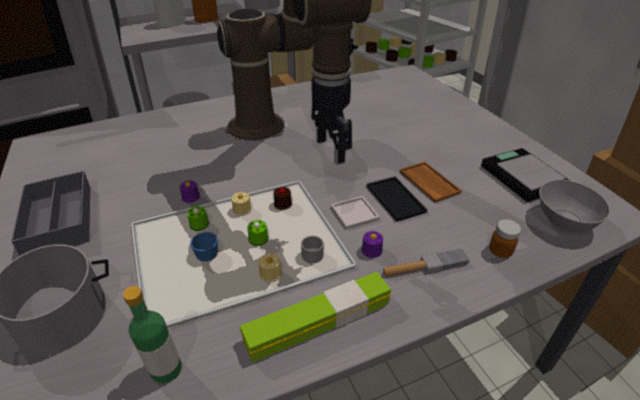

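View pics/side0.png

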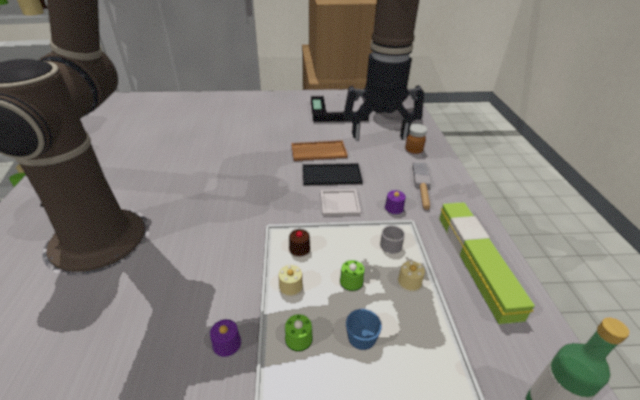

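View pics/wrist0.png

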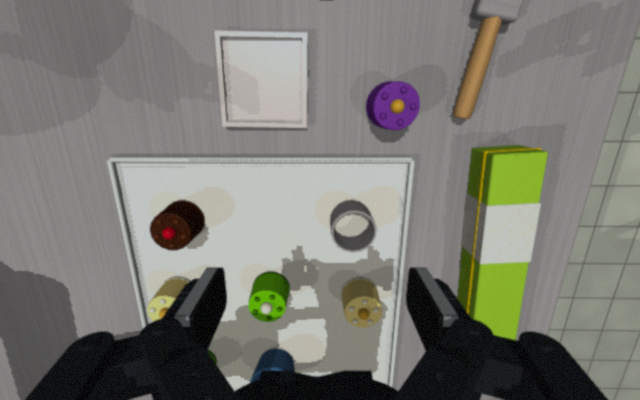

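Run:
```python
import cv2
a=cv2.imread("pics/side0.png")[135:395,200:440]; cv2.imwrite("pics/side_c.png",cv2.resize(a,None,fx=2.3,fy=2.3,interpolation=cv2.INTER_CUBIC))
a=cv2.imread("pics/scene0.png")[155:295,170:470]; cv2.imwrite("pics/scene_c.png",cv2.resize(a,None,fx=2.6,fy=2.6,interpolation=cv2.INTER_CUBIC))
```

```text
(no output)
```

View pics/side_c.png

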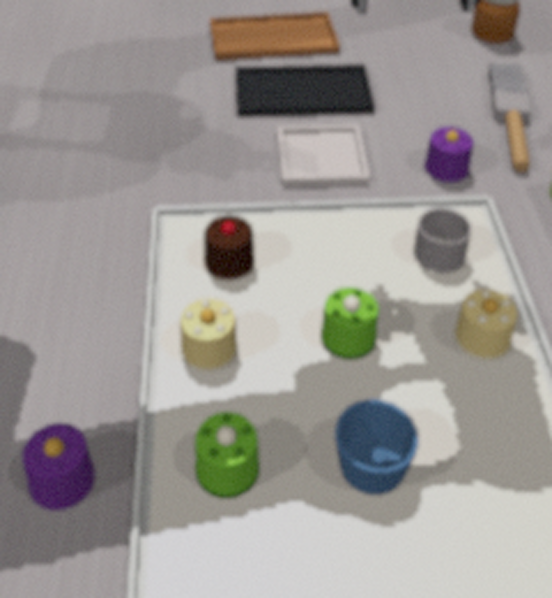

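View pics/scene_c.png

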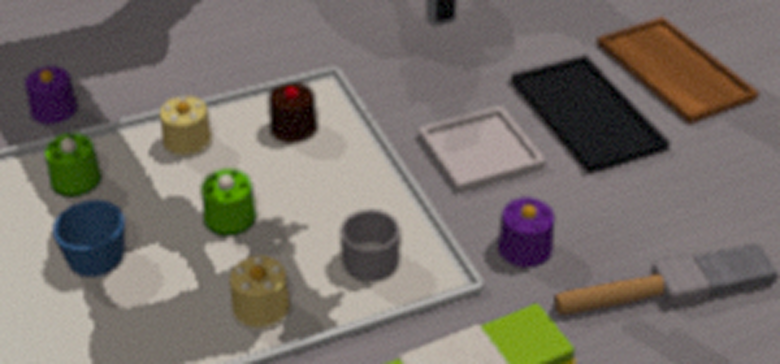

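```bash
cat > h.py <<'E'
import numpy as np, cv2
from workcell import manip, imaging
from scipy.spatial.transform import Rotation as Rn
def tool_T():
    s=manip.state(); T=np.eye(4); T[:3,:3]=Rn.from_euler('xyz',s['orientation']).as_matrix(); T[:3,3]=s['position']; return T
def rays(f,T,px):
    u=cv2.undistortPoints(np.array(px,float).reshape(-1,1,2),f["intrinsics"],f["D"])[:,0]
    d=np.c_[u[:,0],-u[:,1],-np.ones(len(u))]@T[:3,:3].T
    return T[:3,3],d
def atz(f,T,px,z):
    c,d=rays(f,T,px); return (c+d*((np.asarray(z)-c[2])/d[:,2])[:,None])
def project(f,T,P):
    p=(np.asarray(P,float)-T[:3,3])@T[:3,:3]; p=p*[1,-1,-1]
    return cv2.projectPoints(p,np.zeros(3),np.zeros(3),f["intrinsics"],f["D"])[0][:,0]
E
python3 - <<'E'
from h import *
np.set_printoptions(precision=1,suppress=True)
n="choc creamA greenA creamB greenB ramekin cutter purpR purpL w1 w2 w3 w4 s1 s2 s3 s4 p1 p2 p3 p4".split()
z=[50]*5+[45,43,47,47]+[11]*12
si=[(229,227),(208,315),(350,302),(490,305),(226,436),(375,435),(443,226),(452,135),(54,447),(210,22),(330,14),(338,48),(216,57),(236,67),(365,65),(374,110),(237,113),(278,128),(360,124),(370,183),(284,187)]
sc=[(291,92),(182,107),(226,181),(258,272),(67,145),(90,226),(370,232),(529,211),(46,76),(598,41),(662,18),(756,95),(690,121),(512,77),(585,57),(667,146),(590,170),(418,135),(505,107),(544,158),(460,189)]
A=imaging.grab_frame("side");B=imaging.grab_frame("scene")
a=atz(A,A["T"],np.array(si)/2.3+[200,135],np.array(z)); b=atz(B,B["T"],np.array(sc)/2.6+[170,155],np.array(z))
for q in zip(n,a,b): print(q[0],q[1][:2],q[2][:2])
E
```

```text
choc [459.8 -60.3] [463.4 -59.5]
creamA [ 439.5 -167.4] [ 443.7 -166.3]
greenA [ 561.3 -158.9] [ 566.5 -158. ]
creamB [ 680.9 -168.1] [ 685.7 -166.6]
greenB [ 452.2 -284.8] [ 457.3 -282.6]
ramekin [ 563.5 -286.4] [ 570.8 -284. ]
cutter [664.4 -61.2] [672.  -61.1]
purpR [703.4  75.6] [707.4  75.4]
purpL [ 326.1 -285.2] [ 331.8 -282.5]
w1 [444.2 390. ] [461.  304.5]
w2 [611.  405.2] [450.  399.1]
w3 [611.3 315.7] [615.3 406.2]
w4 [451.3 300.5] [623.6 314.2]
s1 [476.3 275.8] [482.9 182.4]
s2 [640.7 273.3] [482.1 274.4]
s3 [637.2 175.1] [647.6 269.1]
s4 [474.4 176.3] [647.7 179.1]
p1 [520.7 144.7] [532.3  48.7]
p2 [616.6 148.1] [526.5 150.5]
p3 [612.3  42.3] [614.1 147. ]
p4 [520.   40.1] [621.7  51.6]
```

Candidates: the greens are at side px (352,275) and (299,332). The creams are at (291,280) and (411,274). Chocolate is at (300,243). The purple lookalikes at (225,337) and (396,201), the ramekin at (363,330) and the cutter at (392,240) are to be avoided. The order is green, cream, chocolate. I start by going above greenA (564,-158), turning the jaws to lie along world y.

```bash
python3 -m crank '[{"dx":-1,"dy":-0.4,"wz":10},{"dx":-3,"dy":-1.1,"wz":20},{"dx":-5,"dy":-1.9,"wz":30},{"dx":-7,"dy":-2.7,"wz":40},{"dx":-9,"dy":-3.4,"wz":50},{"dx":-11,"dy":-4.2,"wz":60},{"dx":-13,"dy":-5,"wz":70},{"dx":-15,"dy":-5.6,"wz":80},{"dx":-15.8,"dy":-6,"wz":90},{"dx":-15.8,"dy":-6,"wz":90}]' 30
python3 - <<'E'
from h import *
T=tool_T(); f=imaging.grab_frame("wrist"); cv2.imwrite("pics/w1.png",f["color"]); Tc=T@f["tool_from_camera"]
print(manip.state()["joint_pos"],T[:3,3]); print(project(f,Tc,[[564,-158,50],[683,-167,50],[668,-61,43]]))
E
```

```text
[-6.97289090e-02  3.08469938e-01  1.63425204e+00  8.16689932e-06
  1.19972124e+00 -6.96690193e-02] [ 6.24577565e+02 -7.64412686e-03  2.03658093e+02]
[[266.95687983 307.22687933]
 [364.68775642 313.47903852]
 [355.07747363 231.31255453]]invalid input
```

View pics/w1.png

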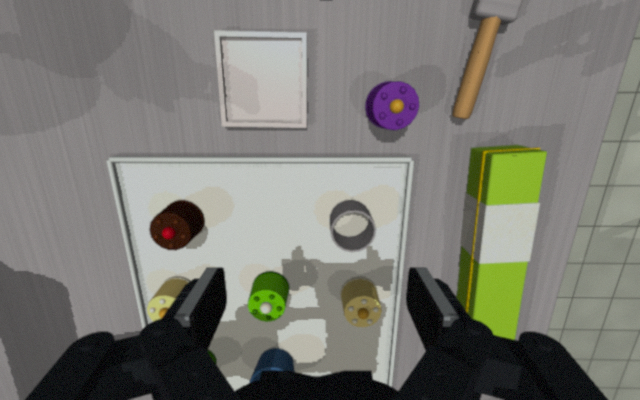

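The command was refused, so it probably needs every key. The picture shows the green bead at (265,308), the cream bead at (363,313) and the cutter rim at (353,222), all within 2 px of my estimates except the cutter, which is off by about 9 rows.

```bash
python3 -m crank '[{"dx":-1,"dy":-0.4,"dz":0,"wx":0,"wy":0,"wz":10,"fingers":1},{"dx":-3,"dy":-1.1,"dz":0,"wx":0,"wy":0,"wz":20,"fingers":1},{"dx":-5,"dy":-1.9,"dz":0,"wx":0,"wy":0,"wz":30,"fingers":1},{"dx":-7,"dy":-2.7,"dz":0,"wx":0,"wy":0,"wz":40,"fingers":1},{"dx":-9,"dy":-3.4,"dz":0,"wx":0,"wy":0,"wz":50,"fingers":1},{"dx":-11,"dy":-4.2,"dz":0,"wx":0,"wy":0,"wz":60,"fingers":1},{"dx":-13,"dy":-5,"dz":0,"wx":0,"wy":0,"wz":70,"fingers":1},{"dx":-15,"dy":-5.6,"dz":0,"wx":0,"wy":0,"wz":80,"fingers":1},{"dx":-15.8,"dy":-6,"dz":0,"wx":0,"wy":0,"wz":90,"fingers":1},{"dx":-15.8,"dy":-6,"dz":0,"wx":0,"wy":0,"wz":90,"fingers":1}]' 30
python3 - <<'E'
from h import *
s=manip.state();T=tool_T(); f=imaging.grab_frame("wrist"); cv2.imwrite("pics/w2.png",f["color"]); Tc=T@f["tool_from_camera"]
print(s["joint_pos"],s["position"],s["orientation"]); print(project(f,Tc,[[564,-158,50],[683,-167,50],[668,-61,43]]))
E
```

```text
t: 1.55
position: [564.7, -158.6, 204.2]
orientation: [-3.142, 0.0, 0.001]
ft_force: [0.4, -0.0, -0.2]
opening: 85.7
[-3.48019561e-01  2.35023915e-01  1.72683818e+00  3.47268468e-05
  1.17981120e+00  1.22198249e+00] [ 564.73729595 -158.59276996  204.22982828] [-3.14153492e+00  6.48068014e-05  7.81037520e-04]
[[315.41552879 180.6067613 ]
 [325.05488252  56.32114588]
 [215.01931616  74.04395647]]
```

View pics/w2.png

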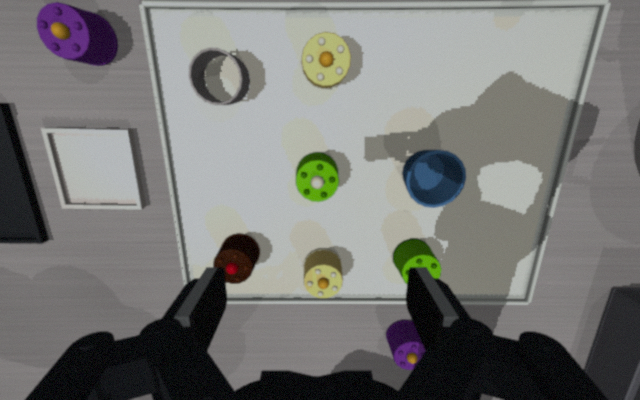

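The wrist view shows green bead (317,182), cream far (326,60), cream near (322,283), berry (231,270). The second green's bead is hidden by a finger. The white tray corners are (43,129), (131,128), (145,209), (62,209).

Run:
```python
from h import *
np.set_printoptions(precision=1,suppress=True)
T=tool_T(); f=imaging.grab_frame("wrist"); Tc=T@f["tool_from_camera"]
print(atz(f,Tc,[(317,182),(326,60),(322,283),(231,270),(43,129),(131,128),(145,209),(62,209)],np.array([50]*4+[11]*4)),manip.state()['position'])
```

```text
[[ 562.7 -159.2   50. ]
 [ 680.1 -167.2   50. ]
 [ 439.7 -165.4   50. ]
 [ 457.   -59.5   50. ]
 [ 612.   144.1   11. ]
 [ 613.9   48.    11. ]
 [ 518.3   49.2   11. ]
 [ 518.1  147.7   11. ]] [ 565.1 -157.8  204.2]
```

```bash
python3 -m crank '[{"dx":-0.1,"dy":0.1,"dz":3,"wx":0,"wy":0,"wz":0,"fingers":1},{"dx":-0.2,"dy":0.1,"dz":7,"wx":0,"wy":0,"wz":0,"fingers":1},{"dx":-0.2,"dy":0.1,"dz":11,"wx":0,"wy":0,"wz":0,"fingers":1},{"dx":-0.2,"dy":0.1,"dz":15,"wx":0,"wy":0,"wz":0,"fingers":1},{"dx":-0.2,"dy":0.1,"dz":17.5,"wx":0,"wy":0,"wz":0,"fingers":1},{"dx":-0.2,"dy":0.1,"dz":18.8,"wx":0,"wy":0,"wz":0,"fingers":1},{"dx":-0.2,"dy":0.1,"dz":19.4,"wx":0,"wy":0,"wz":0,"fingers":1},{"dx":-0.2,"dy":0.1,"dz":19.4,"wx":0,"wy":0,"wz":0,"fingers":1}]' 30
python3 -m crank '[{"dx":0,"dy":0,"dz":0,"wx":0,"wy":0,"wz":0,"fingers":0},{"dx":0,"dy":0,"dz":0,"wx":0,"wy":0,"wz":0,"fingers":-0.3},{"dx":0,"dy":0,"dz":0,"wx":0,"wy":0,"wz":0,"fingers":-1},{"dx":0,"dy":0,"dz":0,"wx":0,"wy":0,"wz":0,"fingers":-1},{"dx":0,"dy":0,"dz":0,"wx":0,"wy":0,"wz":0,"fingers":-1},{"dx":0,"dy":0,"dz":0,"wx":0,"wy":0,"wz":0,"fingers":-1}]' 30
```

```text
t: 2.65
position: [563.6, -159.1, 10.8]
orientation: [3.141, -0.001, 0.001]
ft_force: [0.2, 0.3, 0.4]
opening: 85.9
t: 3.4
position: [563.8, -159.4, 11.7]
orientation: [3.141, -0.001, 0.0]
ft_force: [-2.0, 0.3, 5.4]
opening: 44.5
```

```bash
python3 -m crank '[{"dx":0,"dy":0,"dz":-0.3,"wx":0,"wy":0,"wz":0,"fingers":-1},{"dx":0,"dy":0,"dz":-1,"wx":0,"wy":0,"wz":0,"fingers":-1},{"dx":0,"dy":0,"dz":-2,"wx":0,"wy":0,"wz":0,"fingers":-1},{"dx":0,"dy":0,"dz":-2,"wx":0,"wy":0,"wz":0,"fingers":-1}]' 30
python3 - <<'E'
from h import *
f=imaging.grab_frame("side")["color"][200:350,270:450]; g=imaging.grab_frame("wrist")["color"][100:400,130:500]
f=cv2.resize(f,(480,400),interpolation=2);cv2.imwrite("pics/g1.png",np.hstack([f,cv2.resize(g,(320,400))[:,:320]]))
E
```

```text
t: 3.9
position: [564.2, -159.5, 31.6]
orientation: [3.141, -0.003, 0.0]
ft_force: [-0.2, -0.9, -0.3]
opening: 44.4
```

View pics/g1.png

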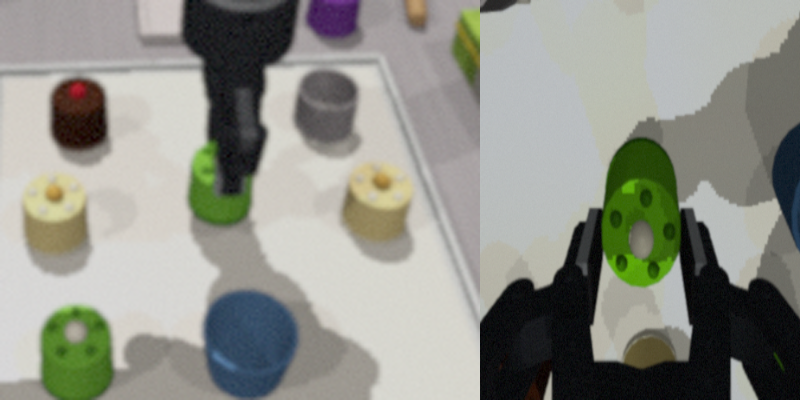

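```bash
python3 -m crank '[{"dx":0,"dy":0,"dz":-2,"wx":0,"wy":0,"wz":0,"fingers":-1},{"dx":0.2,"dy":-2,"dz":-5,"wx":0,"wy":0,"wz":0,"fingers":-1},{"dx":0.5,"dy":-6,"dz":-8,"wx":0,"wy":0,"wz":0,"fingers":-1},{"dx":0.9,"dy":-11,"dz":-8,"wx":0,"wy":0,"wz":0,"fingers":-1},{"dx":1.3,"dy":-16,"dz":-8,"wx":0,"wy":0,"wz":0,"fingers":-1},{"dx":1.8,"dy":-21,"dz":-8,"wx":0,"wy":0,"wz":0,"fingers":-1},{"dx":2.3,"dy":-26,"dz":-8,"wx":0,"wy":0,"wz":0,"fingers":-1},{"dx":2.7,"dy":-31,"dz":-8,"wx":0,"wy":0,"wz":0,"fingers":-1},{"dx":3,"dy":-36,"dz":-8,"wx":0,"wy":0,"wz":0,"fingers":-1},{"dx":3.2,"dy":-38.5,"dz":-8,"wx":0,"wy":0,"wz":0,"fingers":-1}]' 30
python3 -m crank '[{"dx":0,"dy":0,"dz":0,"wx":0,"wy":0,"wz":0,"fingers":-1}]'
python3 - <<'E'
from h import *
T=tool_T();g=imaging.grab_frame("wrist"); f=imaging.grab_frame("side")["color"][120:270,240:440]
print(T[:3,3]); np.save("T.npy",T)
cv2.imwrite("pics/g2.png",np.vstack([g["color"],cv2.resize(f,(267,200))[:,:].copy() if 0 else cv2.copyMakeBorder(cv2.resize(f,(267,200)),0,0,0,373,0)]))
E
```

```text
t: 5.25
position: [595.3, 228.7, 111.5]
orientation: [-3.141, -0.001, 0.002]
ft_force: [-0.7, -1.1, 0.1]
opening: 44.4
t: 5.38
position: [595.2, 227.5, 111.0]
orientation: [3.142, -0.001, 0.003]
ft_force: [-0.6, -0.1, -0.1]
opening: 44.5
[595.22242481 227.49256866 111.04858403]
```

View pics/g2.png

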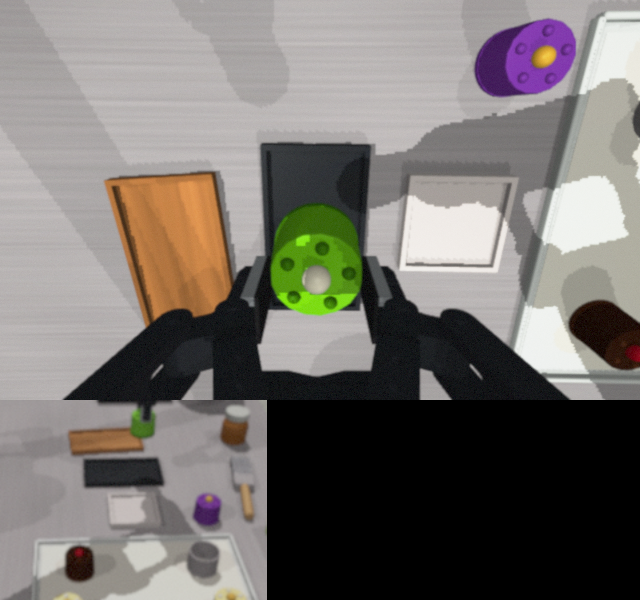

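The held cake's bead is at (316,279). Slate corners are (262,144), (370,144), (359,309), (264,310); wood's top corners are (107,181), (215,172); white's are (408,176), (518,178), (498,271), (400,270).

Run:
```python
from h import *
np.set_printoptions(precision=1,suppress=True)
T=np.load("T.npy"); f=imaging.grab_frame("wrist"); Tc=T@f["tool_from_camera"]
px=[(262,144),(370,144),(359,309),(264,310),(107,181),(215,172),(408,176),(518,178),(498,271),(400,270),(316,279)]
P=atz(f,Tc,px,np.array([11]*10+[150])); print(P); print(P[:4].mean(0),P[6:10].mean(0))
```

```text
[[640.2 273.3  11. ]
 [640.4 181.9  11. ]
 [474.6 183.6  11. ]
 [473.2 280.   11. ]
 [607.5 409.9  11. ]
 [615.9 315.4  11. ]
 [612.7 147.1  11. ]
 [611.   51.5  11. ]
 [518.9  51.7  11. ]
 [519.5 145.9  11. ]
 [595.5 227.6 150. ]]
[557.1 229.7  11. ] [565.5  99.1  11. ]
```

```bash
python3 -m crank '[{"dx":-0.1,"dy":0,"dz":2,"wx":0,"wy":0,"wz":0,"fingers":-1},{"dx":-0.2,"dy":0,"dz":5,"wx":0,"wy":0,"wz":0,"fingers":-1},{"dx":-0.2,"dy":0,"dz":7.5,"wx":0,"wy":0,"wz":0,"fingers":-1},{"dx":-0.2,"dy":0,"dz":8.8,"wx":0,"wy":0,"wz":0,"fingers":-1},{"dx":-0.2,"dy":0,"dz":9.3,"wx":0,"wy":0,"wz":0,"fingers":-1},{"dx":-0.2,"dy":0,"dz":9.5,"wx":0,"wy":0,"wz":0,"fingers":-1},{"dx":-0.2,"dy":0,"dz":9.6,"wx":0,"wy":0,"wz":0,"fingers":-1},{"dx":-0.2,"dy":0,"dz":9.6,"wx":0,"wy":0,"wz":0,"fingers":-1}]'
python3 -m crank '[{"dx":0,"dy":0,"dz":0.1,"wx":0,"wy":0,"wz":0,"fingers":-1},{"dx":0,"dy":0,"dz":0.1,"wx":0,"wy":0,"wz":0,"fingers":-1}]'
python3 -m crank '[{"dx":0,"dy":0,"dz":0.1,"wx":0,"wy":0,"wz":0,"fingers":-1},{"dx":0,"dy":0,"dz":0.1,"wx":0,"wy":0,"wz":0,"fingers":-1}]'
```

```text
t: 6.52
position: [593.7, 226.2, 15.1]
orientation: [-3.141, -0.002, 0.0]
ft_force: [0.8, 0.1, -0.2]
opening: 44.4
t: 6.78
position: [593.5, 226.2, 13.8]
orientation: [-3.141, -0.001, 0.0]
ft_force: [-0.4, 0.5, 1.0]
opening: 44.5
t: 7.02
position: [593.5, 226.3, 13.7]
orientation: [-3.141, -0.001, 0.0]
ft_force: [-2.5, 0.7, 6.3]
opening: 44.8
```

```bash
python3 -m crank '[{"dx":0,"dy":0,"dz":-0.05,"wx":0,"wy":0,"wz":0,"fingers":0.3},{"dx":0,"dy":0,"dz":-0.05,"wx":0,"wy":0,"wz":0,"fingers":0.6},{"dx":0,"dy":0,"dz":-0.05,"wx":0,"wy":0,"wz":0,"fingers":1},{"dx":0,"dy":0,"dz":-0.05,"wx":0,"wy":0,"wz":0,"fingers":1},{"dx":0,"dy":0,"dz":-0.3,"wx":0,"wy":0,"wz":0,"fingers":1},{"dx":0,"dy":0,"dz":-2,"wx":0,"wy":0,"wz":0,"fingers":1},{"dx":0,"dy":0,"dz":-6,"wx":0,"wy":0,"wz":0,"fingers":1},{"dx":0,"dy":0,"dz":-11,"wx":0,"wy":0,"wz":0,"fingers":1},{"dx":0,"dy":0,"dz":-15,"wx":0,"wy":0,"wz":0,"fingers":1},{"dx":0,"dy":0,"dz":-15,"wx":0,"wy":0,"wz":0,"fingers":1}]'
python3 - <<'E'
from h import *
T=tool_T();g=imaging.grab_frame("wrist"); f=imaging.grab_frame("side"); Tc=T@g["tool_from_camera"]
print(T[:3,3]); np.save("T.npy",T); print(project(g,Tc,[[593,227,52]]),project(f,f["T"],[[452,-284,52],[593,227,52]]))
f=f["color"][120:395,240:420]
cv2.imwrite("pics/g3.png",np.hstack([cv2.resize(g["color"],(528,330)),cv2.resize(f,(216,330))]))
E
```

```text
t: 8.28
position: [597.1, 227.2, 169.1]
orientation: [-3.138, -0.011, 0.0]
ft_force: [-0.5, -0.4, 0.4]
opening: 85.4
[597.05521114 227.21997719 169.08519693]
[[316.63849521 195.06624891]] [[298.12247366 323.46292033]
 [345.17248979 160.23000205]]
```

View pics/g3.png

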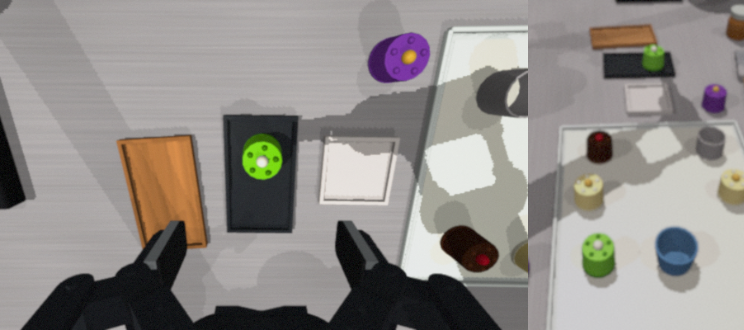

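Green 1 stands inside the slate tray: its bead at (262,160) in the halved view matches the predicted spot. Next is the second green at (452,-284).

```bash
python3 -m crank '[{"dx":-0.5,"dy":2,"dz":0,"wx":0,"wy":0,"wz":0,"fingers":1},{"dx":-2,"dy":7,"dz":0,"wx":0,"wy":0,"wz":0,"fingers":1},{"dx":-3.7,"dy":13,"dz":0,"wx":0,"wy":0,"wz":0,"fingers":1},{"dx":-5.4,"dy":19,"dz":0,"wx":0,"wy":0,"wz":0,"fingers":1},{"dx":-7,"dy":25,"dz":0,"wx":0,"wy":0,"wz":0,"fingers":1},{"dx":-8.8,"dy":31,"dz":0,"wx":0,"wy":0,"wz":0,"fingers":1},{"dx":-10.5,"dy":37,"dz":0,"wx":0,"wy":0,"wz":0,"fingers":1},{"dx":-12.2,"dy":43,"dz":0,"wx":0,"wy":0,"wz":0,"fingers":1},{"dx":-13.6,"dy":48,"dz":0,"wx":0,"wy":0,"wz":0,"fingers":1},{"dx":-14.1,"dy":51.1,"dz":0,"wx":0,"wy":0,"wz":0,"fingers":1}]'
python3 -m crank '[{"dx":0,"dy":0,"dz":0,"wx":0,"wy":0,"wz":0,"fingers":1},{"dx":0,"dy":0,"dz":0,"wx":0,"wy":0,"wz":0,"fingers":1},{"dx":0,"dy":0,"dz":0,"wx":0,"wy":0,"wz":0,"fingers":1}]'
python3 - <<'E'
from h import *
T=tool_T();g=imaging.grab_frame("wrist"); Tc=T@g["tool_from_camera"]
print(T[:3,3],manip.state()["joint_pos"]); print(project(g,Tc,[[452.5,-284.3,52],[440,-166,52],[459,-60,52]]))
cv2.imwrite("pics/g4.png",g["color"])
E
```

```text
t: 9.62
position: [448.5, -287.1, 160.4]
orientation: [-3.14, 0.004, -0.003]
ft_force: [0.5, 0.0, -0.3]
opening: 85.3
t: 10.0
position: [451.5, -283.6, 161.6]
orientation: [-3.14, 0.001, 0.001]
ft_force: [0.4, -0.0, 0.2]
opening: 85.3
[ 451.54674979 -283.62205992  161.60032028] [-6.42345507e-01  1.79979854e-01  1.88586973e+00  1.63501278e-04
  1.07682822e+00  9.26736841e-01]
[[316.87616087 190.69422118]
 [189.78723332 203.42021616]
 [ 68.71241603 183.34067458]]
```

View pics/g4.png

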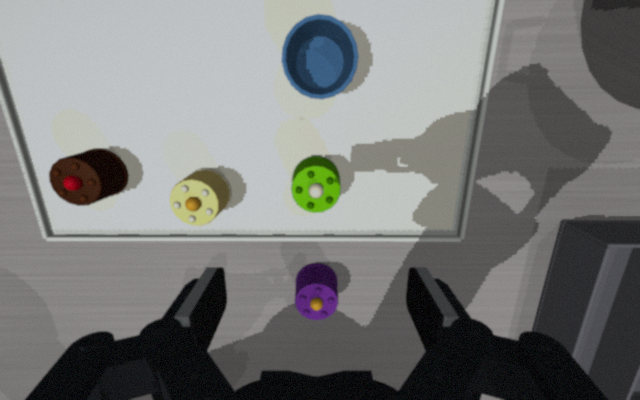

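Green bead (316,191), cream (193,204) and berry (72,183) are all within 4 px of prediction. Descending.

```bash
python3 -m crank '[{"dx":0.1,"dy":0.1,"dz":3,"wx":0,"wy":0,"wz":0,"fingers":1},{"dx":0.1,"dy":0.1,"dz":7,"wx":0,"wy":0,"wz":0,"fingers":1},{"dx":0.1,"dy":0.1,"dz":11,"wx":0,"wy":0,"wz":0,"fingers":1},{"dx":0.1,"dy":0.1,"dz":13.5,"wx":0,"wy":0,"wz":0,"fingers":1},{"dx":0.1,"dy":0.1,"dz":14.7,"wx":0,"wy":0,"wz":0,"fingers":1},{"dx":0.1,"dy":0.1,"dz":15.1,"wx":0,"wy":0,"wz":0,"fingers":1},{"dx":0.1,"dy":0.1,"dz":15.1,"wx":0,"wy":0,"wz":0,"fingers":1}]'
python3 -m crank '[{"dx":0,"dy":0,"dz":0,"wx":0,"wy":0,"wz":0,"fingers":0},{"dx":0,"dy":0,"dz":0,"wx":0,"wy":0,"wz":0,"fingers":-0.3},{"dx":0,"dy":0,"dz":0,"wx":0,"wy":0,"wz":0,"fingers":-1},{"dx":0,"dy":0,"dz":0,"wx":0,"wy":0,"wz":0,"fingers":-1},{"dx":0,"dy":0,"dz":0,"wx":0,"wy":0,"wz":0,"fingers":-1},{"dx":0,"dy":0,"dz":0,"wx":0,"wy":0,"wz":0,"fingers":-1}]'
python3 -m crank '[{"dx":0,"dy":0,"dz":-0.3,"wx":0,"wy":0,"wz":0,"fingers":-1},{"dx":0,"dy":0,"dz":-1,"wx":0,"wy":0,"wz":0,"fingers":-1},{"dx":0,"dy":0,"dz":-3,"wx":0,"wy":0,"wz":0,"fingers":-1},{"dx":0,"dy":0,"dz":-6,"wx":0,"wy":0,"wz":0,"fingers":-1},{"dx":0,"dy":0,"dz":-9,"wx":0,"wy":0,"wz":0,"fingers":-1},{"dx":0,"dy":0,"dz":-10,"wx":0,"wy":0,"wz":0,"fingers":-1},{"dx":0,"dy":0,"dz":-10,"wx":0,"wy":0,"wz":0,"fingers":-1}]'
```

```text
t: 10.92
position: [453.8, -286.3, 12.0]
orientation: [3.141, -0.001, 0.001]
ft_force: [-0.4, -0.2, 0.6]
opening: 85.3
t: 11.68
position: [453.5, -286.4, 12.5]
orientation: [3.141, -0.001, -0.0]
ft_force: [-0.3, 2.2, 5.2]
opening: 44.2
t: 12.55
position: [453.3, -286.3, 111.8]
orientation: [3.141, -0.001, -0.0]
ft_force: [0.1, -0.6, -0.6]
opening: 44.3
```

```bash
python3 -m crank '[{"dx":0.2,"dy":-2,"dz":0,"wx":0,"wy":0,"wz":0,"fingers":-1},{"dx":0.8,"dy":-6,"dz":0,"wx":0,"wy":0,"wz":0,"fingers":-1},{"dx":1.6,"dy":-12,"dz":0,"wx":0,"wy":0,"wz":0,"fingers":-1},{"dx":2.4,"dy":-18,"dz":0,"wx":0,"wy":0,"wz":0,"fingers":-1},{"dx":3.2,"dy":-24,"dz":0,"wx":0,"wy":0,"wz":0,"fingers":-1},{"dx":4,"dy":-30,"dz":0,"wx":0,"wy":0,"wz":0,"fingers":-1},{"dx":4.8,"dy":-36,"dz":0,"wx":0,"wy":0,"wz":0,"fingers":-1},{"dx":5.6,"dy":-42,"dz":0,"wx":0,"wy":0,"wz":0,"fingers":-1},{"dx":6.4,"dy":-48,"dz":0,"wx":0,"wy":0,"wz":0,"fingers":-1},{"dx":6.8,"dy":-51.3,"dz":0,"wx":0,"wy":0,"wz":0,"fingers":-1}]'
python3 -m crank '[{"dx":0,"dy":0,"dz":0,"wx":0,"wy":0,"wz":0,"fingers":-1},{"dx":0,"dy":0,"dz":0,"wx":0,"wy":0,"wz":0,"fingers":-1},{"dx":0,"dy":0,"dz":0,"wx":0,"wy":0,"wz":0,"fingers":-1}]'
```

```text
t: 13.8
position: [518.7, 230.6, 109.6]
orientation: [3.141, 0.003, 0.003]
ft_force: [0.7, -0.1, -0.3]
opening: 44.2
t: 14.18
position: [520.1, 225.8, 110.5]
orientation: [3.141, 0.002, -0.001]
ft_force: [0.0, -0.4, 0.4]
opening: 44.6
```

```bash
python3 -m crank '[{"dx":0,"dy":-0.1,"dz":2,"wx":0,"wy":0,"wz":0,"fingers":-1},{"dx":0,"dy":-0.1,"dz":5,"wx":0,"wy":0,"wz":0,"fingers":-1},{"dx":0,"dy":-0.1,"dz":7.5,"wx":0,"wy":0,"wz":0,"fingers":-1},{"dx":0,"dy":-0.1,"dz":8.8,"wx":0,"wy":0,"wz":0,"fingers":-1},{"dx":0,"dy":-0.1,"dz":9.2,"wx":0,"wy":0,"wz":0,"fingers":-1},{"dx":0,"dy":-0.1,"dz":9.3,"wx":0,"wy":0,"wz":0,"fingers":-1},{"dx":0,"dy":-0.1,"dz":9.4,"wx":0,"wy":0,"wz":0,"fingers":-1},{"dx":0,"dy":-0.1,"dz":9.4,"wx":0,"wy":0,"wz":0,"fingers":-1}]'
python3 -m crank '[{"dx":0,"dy":0,"dz":0.1,"wx":0,"wy":0,"wz":0,"fingers":-1},{"dx":0,"dy":0,"dz":0.1,"wx":0,"wy":0,"wz":0,"fingers":-1}]'
```

```text
t: 15.18
position: [521.6, 228.2, 18.0]
orientation: [-3.141, -0.001, 0.0]
ft_force: [-0.3, -0.5, -0.4]
opening: 44.4
t: 15.42
position: [521.0, 228.1, 16.4]
orientation: [-3.142, -0.0, 0.0]
ft_force: [0.8, -0.3, -1.4]
opening: 44.4
```

```bash
python3 -m crank '[{"dx":0,"dy":0,"dz":0.1,"wx":0,"wy":0,"wz":0,"fingers":-1},{"dx":0,"dy":0,"dz":0.1,"wx":0,"wy":0,"wz":0,"fingers":-1}]'
python3 -m crank '[{"dx":0,"dy":0,"dz":0.1,"wx":0,"wy":0,"wz":0,"fingers":-1},{"dx":0,"dy":0,"dz":0.1,"wx":0,"wy":0,"wz":0,"fingers":-1}]'
```

```text
t: 15.68
position: [520.9, 227.9, 15.1]
orientation: [3.142, 0.0, -0.0]
ft_force: [0.2, 1.2, -0.6]
opening: 44.4
t: 15.92
position: [521.0, 228.0, 14.6]
orientation: [-3.142, 0.0, -0.0]
ft_force: [-1.5, -1.3, 3.0]
opening: 44.2
```

```bash
python3 -m crank '[{"dx":0,"dy":0,"dz":0,"wx":0,"wy":0,"wz":0,"fingers":0.3},{"dx":0,"dy":0,"dz":0,"wx":0,"wy":0,"wz":0,"fingers":0.6},{"dx":0,"dy":0,"dz":0,"wx":0,"wy":0,"wz":0,"fingers":1},{"dx":0,"dy":0,"dz":0,"wx":0,"wy":0,"wz":0,"fingers":1},{"dx":0,"dy":0,"dz":-0.3,"wx":0,"wy":0,"wz":0,"fingers":1},{"dx":0,"dy":0,"dz":-2,"wx":0,"wy":0,"wz":0,"fingers":1},{"dx":0,"dy":0,"dz":-6,"wx":0,"wy":0,"wz":0,"fingers":1},{"dx":0,"dy":0,"dz":-10,"wx":0,"wy":0,"wz":0,"fingers":1},{"dx":0,"dy":0,"dz":-12,"wx":0,"wy":0,"wz":0,"fingers":1},{"dx":0,"dy":0,"dz":-12,"wx":0,"wy":0,"wz":0,"fingers":1}]'
python3 -m crank '[{"dx":-0.5,"dy":2,"dz":0,"wx":0,"wy":0,"wz":0,"fingers":1},{"dx":-1.2,"dy":6,"dz":0,"wx":0,"wy":0,"wz":0,"fingers":1},{"dx":-2.2,"dy":11,"dz":0,"wx":0,"wy":0,"wz":0,"fingers":1},{"dx":-3.2,"dy":16,"dz":0,"wx":0,"wy":0,"wz":0,"fingers":1},{"dx":-4.2,"dy":21,"dz":0,"wx":0,"wy":0,"wz":0,"fingers":1},{"dx":-5.3,"dy":26,"dz":0,"wx":0,"wy":0,"wz":0,"fingers":1},{"dx":-6.5,"dy":31,"dz":0,"wx":0,"wy":0,"wz":0,"fingers":1},{"dx":-7.5,"dy":36,"dz":0,"wx":0,"wy":0,"wz":0,"fingers":1},{"dx":-8.1,"dy":39.5,"dz":0,"wx":0,"wy":0,"wz":0,"fingers":1},{"dx":-8.1,"dy":39.5,"dz":0,"wx":0,"wy":0,"wz":0,"fingers":1}]'
python3 -m crank '[{"dx":0,"dy":0,"dz":0,"wx":0,"wy":0,"wz":0,"fingers":1},{"dx":0,"dy":0,"dz":0,"wx":0,"wy":0,"wz":0,"fingers":1}]'
python3 - <<'E'
from h import *
T=tool_T();g=imaging.grab_frame("wrist"); f=imaging.grab_frame("side"); Tc=T@g["tool_from_camera"]
np.save("T.npy",T);print(T[:3,3]); print(project(g,Tc,[[440,-167,52],[681,-168,52],[459,-60,52]]))
f=f["color"][120:270,240:420]
cv2.imwrite("pics/g5.png",np.hstack([cv2.resize(g["color"],(480,300)),cv2.resize(f,(320,267))[:, :320] if 0 else cv2.copyMakeBorder(cv2.resize(f,(320,267)),0,33,0,0,0)]))
E
```

```text
t: 17.18
position: [523.3, 228.8, 137.8]
orientation: [-3.139, -0.006, -0.0]
ft_force: [-0.5, -1.0, 0.4]
opening: 85.2
t: 18.42
position: [437.5, -169.0, 132.8]
orientation: [-3.141, 0.003, -0.005]
ft_force: [-0.1, 0.0, -0.4]
opening: 85.0
t: 18.68
position: [439.4, -165.9, 133.7]
orientation: [-3.141, 0.001, 0.001]
ft_force: [0.6, 0.3, 0.3]
opening: 85.3
[ 439.396592   -165.92511091  133.65659869]
[[ 317.37847641  200.41372836]
 [ 320.10424586 -199.40351819]
 [ 186.22131366  178.11290311]]
```

View pics/g5.png

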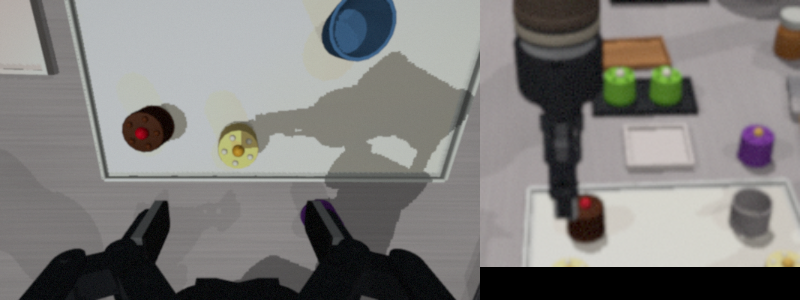

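Both greens stand in the slate tray. The cream bead at (317,201) full-scale matches its prediction. Descending.

```bash
python3 -m crank '[{"dx":0,"dy":0,"dz":3,"wx":0,"wy":0,"wz":0,"fingers":1},{"dx":0,"dy":0,"dz":7,"wx":0,"wy":0,"wz":0,"fingers":1},{"dx":0,"dy":0,"dz":10,"wx":0,"wy":0,"wz":0,"fingers":1},{"dx":0,"dy":0,"dz":11.8,"wx":0,"wy":0,"wz":0,"fingers":1},{"dx":0,"dy":0,"dz":12.3,"wx":0,"wy":0,"wz":0,"fingers":1},{"dx":0,"dy":0,"dz":12.4,"wx":0,"wy":0,"wz":0,"fingers":1},{"dx":0,"dy":0,"dz":12.4,"wx":0,"wy":0,"wz":0,"fingers":1}]'
python3 -m crank '[{"dx":0,"dy":0,"dz":0,"wx":0,"wy":0,"wz":0,"fingers":0},{"dx":0,"dy":0,"dz":0,"wx":0,"wy":0,"wz":0,"fingers":-0.3},{"dx":0,"dy":0,"dz":0,"wx":0,"wy":0,"wz":0,"fingers":-1},{"dx":0,"dy":0,"dz":0,"wx":0,"wy":0,"wz":0,"fingers":-1},{"dx":0,"dy":0,"dz":0,"wx":0,"wy":0,"wz":0,"fingers":-1},{"dx":0,"dy":0,"dz":0,"wx":0,"wy":0,"wz":0,"fingers":-1}]'
python3 -m crank '[{"dx":0,"dy":0,"dz":-0.3,"wx":0,"wy":0,"wz":0,"fingers":-1},{"dx":0,"dy":0,"dz":-1,"wx":0,"wy":0,"wz":0,"fingers":-1},{"dx":0,"dy":0,"dz":-3,"wx":0,"wy":0,"wz":0,"fingers":-1},{"dx":0,"dy":0,"dz":-6,"wx":0,"wy":0,"wz":0,"fingers":-1},{"dx":0,"dy":0,"dz":-9,"wx":0,"wy":0,"wz":0,"fingers":-1},{"dx":0,"dy":0,"dz":-10.5,"wx":0,"wy":0,"wz":0,"fingers":-1},{"dx":0,"dy":0,"dz":-10.5,"wx":0,"wy":0,"wz":0,"fingers":-1}]'
```

```text
t: 19.65
position: [441.0, -167.2, 11.1]
orientation: [3.141, -0.002, 0.0]
ft_force: [0.0, -0.5, 0.3]
opening: 85.7
t: 20.4
position: [440.4, -167.2, 11.1]
orientation: [3.141, -0.0, -0.0]
ft_force: [-0.4, 1.1, 5.9]
opening: 45.3
t: 21.28
position: [440.9, -167.5, 116.3]
orientation: [3.14, -0.002, 0.0]
ft_force: [-0.2, 0.5, -1.2]
opening: 44.6
```

```bash
python3 -m crank '[{"dx":0.5,"dy":-2.5,"dz":0,"wx":0,"wy":0,"wz":0,"fingers":-1},{"dx":1.8,"dy":-8,"dz":0,"wx":0,"wy":0,"wz":0,"fingers":-1},{"dx":3.1,"dy":-13.5,"dz":0,"wx":0,"wy":0,"wz":0,"fingers":-1},{"dx":4.5,"dy":-19,"dz":0,"wx":0,"wy":0,"wz":0,"fingers":-1},{"dx":5.8,"dy":-24.5,"dz":0,"wx":0,"wy":0,"wz":0,"fingers":-1},{"dx":7.1,"dy":-30,"dz":0,"wx":0,"wy":0,"wz":0,"fingers":-1},{"dx":8.4,"dy":-35.5,"dz":0,"wx":0,"wy":0,"wz":0,"fingers":-1},{"dx":9.7,"dy":-41,"dz":0,"wx":0,"wy":0,"wz":0,"fingers":-1},{"dx":11,"dy":-46.5,"dz":0,"wx":0,"wy":0,"wz":0,"fingers":-1},{"dx":12,"dy":-50.5,"dz":0,"wx":0,"wy":0,"wz":0,"fingers":-1}]'
python3 -m crank '[{"dx":0.4,"dy":-2,"dz":0,"wx":0,"wy":0,"wz":0,"fingers":-1},{"dx":0.4,"dy":-2,"dz":0,"wx":0,"wy":0,"wz":0,"fingers":-1},{"dx":0.4,"dy":-2,"dz":0,"wx":0,"wy":0,"wz":0,"fingers":-1},{"dx":0.4,"dy":-2,"dz":0,"wx":0,"wy":0,"wz":0,"fingers":-1}]'
python3 - <<'E'
from h import *
T=tool_T();g=imaging.grab_frame("wrist"); Tc=T@g["tool_from_camera"]
np.save("T.npy",T);print(T[:3,3])
a=np.radians(5);c=np.array([529,355,11]);X=np.array([np.cos(a),np.sin(a),0]);Y=np.array([-X[1],X[0],0])
p=project(g,Tc,[c+83*i*X+47*j*Y for i,j in((1,1),(1,-1),(-1,-1),(-1,1))]);print(p)
im=g["color"].copy();cv2.polylines(im,[p.astype(np.int32)],True,(255,0,255),1);cv2.imwrite("pics/g6.png",im)
E
```

```text
t: 22.52
position: [559.0, 339.9, 112.8]
orientation: [3.14, 0.003, 0.001]
ft_force: [1.6, -0.2, -0.9]
opening: 44.8
t: 23.02
position: [563.8, 356.2, 115.1]
orientation: [3.141, 0.001, -0.002]
ft_force: [1.4, -0.6, -1.1]
opening: 44.9
[563.8000281  356.16696631 115.11479962]
[[254.25671373 144.74506979]
 [363.62764855 134.8017006 ]
 [370.31986206 299.96961552]
 [278.74022773 306.97829257]]
```

View pics/g6.png

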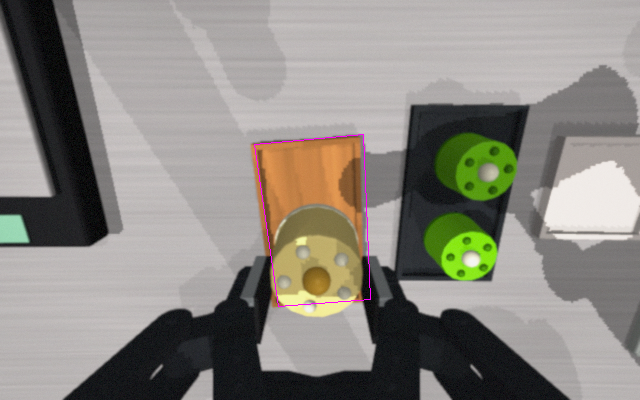

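The modelled wood-tray outline fits to about 2 mm, and the cake is held upright. Lowering it.

```bash
python3 -m crank '[{"dx":0.1,"dy":0,"dz":2,"wx":0,"wy":0,"wz":0,"fingers":-1},{"dx":0.1,"dy":0,"dz":5,"wx":0,"wy":0,"wz":0,"fingers":-1},{"dx":0.1,"dy":0,"dz":7.8,"wx":0,"wy":0,"wz":0,"fingers":-1},{"dx":0.1,"dy":0,"dz":9.3,"wx":0,"wy":0,"wz":0,"fingers":-1},{"dx":0.1,"dy":0,"dz":9.7,"wx":0,"wy":0,"wz":0,"fingers":-1},{"dx":0.1,"dy":0,"dz":9.8,"wx":0,"wy":0,"wz":0,"fingers":-1},{"dx":0.1,"dy":0,"dz":9.9,"wx":0,"wy":0,"wz":0,"fingers":-1},{"dx":0.1,"dy":0,"dz":9.9,"wx":0,"wy":0,"wz":0,"fingers":-1}]'
python3 -m crank '[{"dx":0,"dy":0,"dz":0.1,"wx":0,"wy":0,"wz":0,"fingers":-1},{"dx":0,"dy":0,"dz":0.1,"wx":0,"wy":0,"wz":0,"fingers":-1}]'
python3 -m crank '[{"dx":0,"dy":0,"dz":0.1,"wx":0,"wy":0,"wz":0,"fingers":-1},{"dx":0,"dy":0,"dz":0.1,"wx":0,"wy":0,"wz":0,"fingers":-1}]'
```

```text
t: 24.08
position: [565.7, 358.4, 17.3]
orientation: [-3.141, -0.002, 0.0]
ft_force: [-0.0, -0.0, -0.3]
opening: 44.5
t: 24.32
position: [565.0, 358.0, 15.4]
orientation: [-3.141, -0.0, 0.0]
ft_force: [-0.4, 0.6, -0.7]
opening: 44.9
t: 24.58
position: [564.9, 357.9, 14.1]
orientation: [3.141, 0.0, 0.0]
ft_force: [0.5, -0.1, -0.8]
opening: 44.9
```

```bash
python3 -m crank '[{"dx":0,"dy":0,"dz":0.1,"wx":0,"wy":0,"wz":0,"fingers":-1},{"dx":0,"dy":0,"dz":0.1,"wx":0,"wy":0,"wz":0,"fingers":-1}]'
```

```text
t: 24.82
position: [565.0, 358.0, 13.2]
orientation: [-3.142, -0.0, -0.0]
ft_force: [-1.0, 0.5, -1.0]
opening: 44.7
```

```bash
python3 -m crank '[{"dx":0,"dy":0,"dz":0.05,"wx":0,"wy":0,"wz":0,"fingers":-1},{"dx":0,"dy":0,"dz":0.05,"wx":0,"wy":0,"wz":0,"fingers":-1},{"dx":0,"dy":0,"dz":0.05,"wx":0,"wy":0,"wz":0,"fingers":-1}]'
```

```text
t: 25.2
position: [565.1, 358.0, 13.2]
orientation: [-3.142, -0.0, 0.0]
ft_force: [-2.0, -0.6, 2.3]
opening: 45.0
```

Contact made. Release, rise, go to the second cream.

```bash
python3 -m crank '[{"dx":0,"dy":0,"dz":0,"wx":0,"wy":0,"wz":0,"fingers":0.3},{"dx":0,"dy":0,"dz":0,"wx":0,"wy":0,"wz":0,"fingers":0.6},{"dx":0,"dy":0,"dz":0,"wx":0,"wy":0,"wz":0,"fingers":1},{"dx":0,"dy":0,"dz":0,"wx":0,"wy":0,"wz":0,"fingers":1},{"dx":0,"dy":0,"dz":-0.3,"wx":0,"wy":0,"wz":0,"fingers":1},{"dx":0,"dy":0,"dz":-2,"wx":0,"wy":0,"wz":0,"fingers":1},{"dx":0,"dy":0,"dz":-6,"wx":0,"wy":0,"wz":0,"fingers":1},{"dx":0,"dy":0,"dz":-10,"wx":0,"wy":0,"wz":0,"fingers":1},{"dx":0,"dy":0,"dz":-12,"wx":0,"wy":0,"wz":0,"fingers":1},{"dx":0,"dy":0,"dz":-12,"wx":0,"wy":0,"wz":0,"fingers":1}]'
python3 -m crank '[{"dx":0.5,"dy":2.5,"dz":0,"wx":0,"wy":0,"wz":0,"fingers":1},{"dx":1.7,"dy":8,"dz":0,"wx":0,"wy":0,"wz":0,"fingers":1},{"dx":2.9,"dy":13.5,"dz":0,"wx":0,"wy":0,"wz":0,"fingers":1},{"dx":4.1,"dy":19,"dz":0,"wx":0,"wy":0,"wz":0,"fingers":1},{"dx":5.3,"dy":24.5,"dz":0,"wx":0,"wy":0,"wz":0,"fingers":1},{"dx":6.6,"dy":30,"dz":0,"wx":0,"wy":0,"wz":0,"fingers":1},{"dx":7.8,"dy":35.5,"dz":0,"wx":0,"wy":0,"wz":0,"fingers":1},{"dx":9,"dy":41,"dz":0,"wx":0,"wy":0,"wz":0,"fingers":1},{"dx":10.2,"dy":46.5,"dz":0,"wx":0,"wy":0,"wz":0,"fingers":1},{"dx":11.6,"dy":52.5,"dz":0,"wx":0,"wy":0,"wz":0,"fingers":1}]'
python3 -m crank '[{"dx":0,"dy":0,"dz":0,"wx":0,"wy":0,"wz":0,"fingers":1},{"dx":0,"dy":0,"dz":0,"wx":0,"wy":0,"wz":0,"fingers":1},{"dx":0,"dy":0,"dz":0,"wx":0,"wy":0,"wz":0,"fingers":1}]'
python3 - <<'E'
from h import *
T=tool_T();g=imaging.grab_frame("wrist"); f=imaging.grab_frame("side"); Tc=T@g["tool_from_camera"]
print(T[:3,3]); print(project(g,Tc,[[681,-168,52]]))
f=f["color"][120:270,240:420]
cv2.imwrite("pics/g7.png",np.hstack([cv2.resize(g["color"],(480,300)),cv2.copyMakeBorder(cv2.resize(f,(320,267)),0,33,0,0,0)]))
E
```

```text
t: 26.45
position: [566.6, 358.8, 135.6]
orientation: [-3.139, -0.004, 0.0]
ft_force: [0.2, 0.2, -1.0]
opening: 85.5
t: 27.7
position: [678.6, -169.5, 129.8]
orientation: [-3.14, 0.005, -0.0]
ft_force: [1.2, 1.2, 0.3]
opening: 85.2
t: 28.08
position: [679.7, -165.7, 131.5]
orientation: [-3.141, 0.003, 0.001]
ft_force: [0.7, -0.3, 0.2]
opening: 85.5
[ 679.74515951 -165.72312212  131.45660643]
[[318.85441314 200.36907739]]
```

View pics/g7.png

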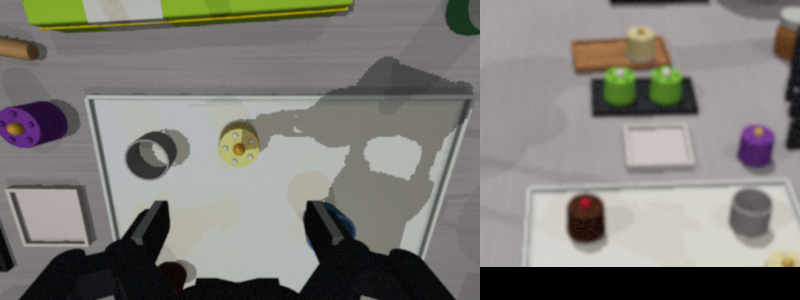

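Cream 1 stands in the wood tray, and the second cream's bead at (319,200) is where predicted. Descending.

```bash
python3 -m crank '[{"dx":0,"dy":0.1,"dz":3,"wx":0,"wy":0,"wz":0,"fingers":1},{"dx":0,"dy":0.1,"dz":7,"wx":0,"wy":0,"wz":0,"fingers":1},{"dx":0,"dy":0.1,"dz":10,"wx":0,"wy":0,"wz":0,"fingers":1},{"dx":0,"dy":0.1,"dz":11.6,"wx":0,"wy":0,"wz":0,"fingers":1},{"dx":0,"dy":0.1,"dz":12.1,"wx":0,"wy":0,"wz":0,"fingers":1},{"dx":0,"dy":0.1,"dz":12.3,"wx":0,"wy":0,"wz":0,"fingers":1},{"dx":0,"dy":0.1,"dz":12.3,"wx":0,"wy":0,"wz":0,"fingers":1}]'
python3 -m crank '[{"dx":0,"dy":0,"dz":0,"wx":0,"wy":0,"wz":0,"fingers":0},{"dx":0,"dy":0,"dz":0,"wx":0,"wy":0,"wz":0,"fingers":-0.3},{"dx":0,"dy":0,"dz":0,"wx":0,"wy":0,"wz":0,"fingers":-1},{"dx":0,"dy":0,"dz":0,"wx":0,"wy":0,"wz":0,"fingers":-1},{"dx":0,"dy":0,"dz":0,"wx":0,"wy":0,"wz":0,"fingers":-1},{"dx":0,"dy":0,"dz":0,"wx":0,"wy":0,"wz":0,"fingers":-1}]'
python3 -m crank '[{"dx":0,"dy":0,"dz":-0.3,"wx":0,"wy":0,"wz":0,"fingers":-1},{"dx":0,"dy":0,"dz":-1,"wx":0,"wy":0,"wz":0,"fingers":-1},{"dx":0,"dy":0,"dz":-3,"wx":0,"wy":0,"wz":0,"fingers":-1},{"dx":0,"dy":0,"dz":-6,"wx":0,"wy":0,"wz":0,"fingers":-1},{"dx":0,"dy":0,"dz":-9,"wx":0,"wy":0,"wz":0,"fingers":-1},{"dx":0,"dy":0,"dz":-10.5,"wx":0,"wy":0,"wz":0,"fingers":-1},{"dx":0,"dy":0,"dz":-10.5,"wx":0,"wy":0,"wz":0,"fingers":-1}]'
```

```text
t: 29.05
position: [682.2, -168.3, 11.2]
orientation: [3.141, -0.002, 0.0]
ft_force: [-0.1, -0.3, 0.3]
opening: 85.5
t: 29.8
position: [681.4, -168.1, 10.9]
orientation: [3.141, -0.001, 0.0]
ft_force: [-1.9, -0.0, 5.2]
opening: 45.2
t: 30.68
position: [682.4, -168.5, 117.2]
orientation: [3.14, -0.004, 0.0]
ft_force: [-0.8, -0.6, -1.5]
opening: 44.9
```

```bash
python3 -m crank '[{"dx":-0.8,"dy":-2.2,"dz":0,"wx":0,"wy":0,"wz":0,"fingers":-1},{"dx":-2.7,"dy":-7.5,"dz":0,"wx":0,"wy":0,"wz":0,"fingers":-1},{"dx":-4.6,"dy":-12.7,"dz":0,"wx":0,"wy":0,"wz":0,"fingers":-1},{"dx":-6.5,"dy":-17.9,"dz":0,"wx":0,"wy":0,"wz":0,"fingers":-1},{"dx":-8.4,"dy":-23.1,"dz":0,"wx":0,"wy":0,"wz":0,"fingers":-1},{"dx":-10.3,"dy":-28.3,"dz":0,"wx":0,"wy":0,"wz":0,"fingers":-1},{"dx":-12.2,"dy":-33.5,"dz":0,"wx":0,"wy":0,"wz":0,"fingers":-1},{"dx":-14.1,"dy":-38.7,"dz":0,"wx":0,"wy":0,"wz":0,"fingers":-1},{"dx":-16,"dy":-44,"dz":0,"wx":0,"wy":0,"wz":0,"fingers":-1},{"dx":-17.9,"dy":-49.2,"dz":0,"wx":0,"wy":0,"wz":0,"fingers":-1}]'
python3 -m crank '[{"dx":-1,"dy":-2.8,"dz":0,"wx":0,"wy":0,"wz":0,"fingers":-1},{"dx":-1,"dy":-2.8,"dz":0,"wx":0,"wy":0,"wz":0,"fingers":-1},{"dx":-1,"dy":-2.8,"dz":0,"wx":0,"wy":0,"wz":0,"fingers":-1},{"dx":-1,"dy":-2.8,"dz":0,"wx":0,"wy":0,"wz":0,"fingers":-1},{"dx":-1,"dy":-2.8,"dz":0,"wx":0,"wy":0,"wz":0,"fingers":-1}]'
```

```text
t: 31.92
position: [498.4, 325.5, 112.9]
orientation: [3.14, 0.004, 0.001]
ft_force: [0.2, -0.5, -0.4]
opening: 45.0
t: 32.55
position: [492.3, 350.9, 114.6]
orientation: [3.141, 0.0, -0.002]
ft_force: [-0.3, 0.7, -1.6]
opening: 44.5
```

```bash
python3 -m crank '[{"dx":0,"dy":0,"dz":2,"wx":0,"wy":0,"wz":0,"fingers":-1},{"dx":0,"dy":0,"dz":5,"wx":0,"wy":0,"wz":0,"fingers":-1},{"dx":0,"dy":0,"dz":7.8,"wx":0,"wy":0,"wz":0,"fingers":-1},{"dx":0,"dy":0,"dz":9.3,"wx":0,"wy":0,"wz":0,"fingers":-1},{"dx":0,"dy":0,"dz":9.8,"wx":0,"wy":0,"wz":0,"fingers":-1},{"dx":0,"dy":0,"dz":10,"wx":0,"wy":0,"wz":0,"fingers":-1},{"dx":0,"dy":0,"dz":10,"wx":0,"wy":0,"wz":0,"fingers":-1},{"dx":0,"dy":0,"dz":10,"wx":0,"wy":0,"wz":0,"fingers":-1}]'
python3 -m crank '[{"dx":0,"dy":0,"dz":0.1,"wx":0,"wy":0,"wz":0,"fingers":-1},{"dx":0,"dy":0,"dz":0.1,"wx":0,"wy":0,"wz":0,"fingers":-1}]'
python3 -m crank '[{"dx":0,"dy":0,"dz":0.05,"wx":0,"wy":0,"wz":0,"fingers":-1},{"dx":0,"dy":0,"dz":0.05,"wx":0,"wy":0,"wz":0,"fingers":-1}]'
```

```text
t: 33.55
position: [492.8, 352.5, 15.8]
orientation: [-3.141, -0.002, 0.0]
ft_force: [0.4, 0.5, -0.9]
opening: 44.6
t: 33.8
position: [492.1, 352.1, 14.0]
orientation: [-3.141, -0.0, 0.0]
ft_force: [-0.4, -0.5, -0.0]
opening: 45.0
t: 34.05
position: [491.9, 351.9, 13.2]
orientation: [3.141, 0.0, 0.0]
ft_force: [-0.1, -0.2, -0.7]
opening: 44.6
```

```bash
python3 -m crank '[{"dx":0,"dy":0,"dz":0.1,"wx":0,"wy":0,"wz":0,"fingers":-1},{"dx":0,"dy":0,"dz":0.1,"wx":0,"wy":0,"wz":0,"fingers":-1}]'
```

```text
t: 34.3
position: [492.1, 352.0, 12.9]
orientation: [3.142, 0.0, 0.0]
ft_force: [-1.8, -1.0, 5.2]
opening: 44.7
```

```bash
python3 -m crank '[{"dx":0,"dy":0,"dz":0,"wx":0,"wy":0,"wz":0,"fingers":0.3},{"dx":0,"dy":0,"dz":0,"wx":0,"wy":0,"wz":0,"fingers":0.6},{"dx":0,"dy":0,"dz":0,"wx":0,"wy":0,"wz":0,"fingers":1},{"dx":0,"dy":0,"dz":0,"wx":0,"wy":0,"wz":0,"fingers":1},{"dx":0,"dy":0,"dz":-0.3,"wx":0,"wy":0,"wz":0,"fingers":1},{"dx":0,"dy":0,"dz":-2,"wx":0,"wy":0,"wz":0,"fingers":1},{"dx":0,"dy":0,"dz":-6,"wx":0,"wy":0,"wz":0,"fingers":1},{"dx":0,"dy":0,"dz":-10,"wx":0,"wy":0,"wz":0,"fingers":1},{"dx":0,"dy":0,"dz":-12,"wx":0,"wy":0,"wz":0,"fingers":1},{"dx":0,"dy":0,"dz":-12,"wx":0,"wy":0,"wz":0,"fingers":1}]'
python3 -m crank '[{"dx":-0.2,"dy":2,"dz":0,"wx":0,"wy":0,"wz":0,"fingers":1},{"dx":-0.6,"dy":7,"dz":0,"wx":0,"wy":0,"wz":0,"fingers":1},{"dx":-1,"dy":12,"dz":0,"wx":0,"wy":0,"wz":0,"fingers":1},{"dx":-1.4,"dy":17,"dz":0,"wx":0,"wy":0,"wz":0,"fingers":1},{"dx":-1.8,"dy":22,"dz":0,"wx":0,"wy":0,"wz":0,"fingers":1},{"dx":-2.2,"dy":27,"dz":0,"wx":0,"wy":0,"wz":0,"fingers":1},{"dx":-2.6,"dy":32,"dz":0,"wx":0,"wy":0,"wz":0,"fingers":1},{"dx":-3,"dy":37,"dz":0,"wx":0,"wy":0,"wz":0,"fingers":1},{"dx":-3.3,"dy":41.2,"dz":0,"wx":0,"wy":0,"wz":0,"fingers":1},{"dx":-3.3,"dy":41.2,"dz":0,"wx":0,"wy":0,"wz":0,"fingers":1}]'
python3 -m crank '[{"dx":0,"dy":0,"dz":0,"wx":0,"wy":0,"wz":0,"fingers":1},{"dx":0,"dy":0,"dz":0,"wx":0,"wy":0,"wz":0,"fingers":1},{"dx":0,"dy":0,"dz":0,"wx":0,"wy":0,"wz":0,"fingers":1}]'
python3 - <<'E'
from h import *
T=tool_T();g=imaging.grab_frame("wrist"); f=imaging.grab_frame("side"); Tc=T@g["tool_from_camera"]
print(T[:3,3]); print(project(g,Tc,[[458.5,-61,52]]))
# red berry centroid
b=g["color"].astype(int); m=(b[...,2]>130)&(b[...,1]<60)&(b[...,0]<70); y,x=np.nonzero(m[80:300,200:440]); print(len(x),x.mean()+200,y.mean()+80)
f=f["color"][120:270,240:420]
cv2.imwrite("pics/g8.png",np.hstack([cv2.resize(g["color"],(480,300)),cv2.copyMakeBorder(cv2.resize(f,(320,267)),0,33,0,0,0)]))
E
```

```text
t: 35.55
position: [493.5, 352.9, 134.8]
orientation: [-3.139, -0.004, 0.0]
ft_force: [0.5, -0.1, 0.5]
opening: 85.5
t: 36.8
position: [456.2, -62.6, 130.2]
orientation: [-3.141, 0.005, -0.005]
ft_force: [-0.8, 0.5, -0.1]
opening: 85.5
t: 37.17
position: [458.8, -59.0, 132.0]
orientation: [-3.141, 0.001, 0.002]
ft_force: [-0.1, 0.3, 0.7]
opening: 85.4
[458.80597691 -59.03523228 131.99866665]
[[318.38710625 202.13117398]]
86 316.1860465116279 202.63953488372093
```

View pics/g8.png

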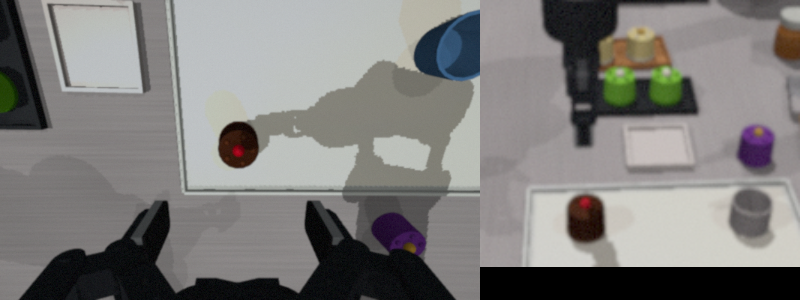

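The berry at (316,203) is where predicted. The second cream is partly visible in the wood tray, behind the arm. Descending.

```bash
python3 -m crank '[{"dx":-0.1,"dy":-0.1,"dz":3,"wx":0,"wy":0,"wz":0,"fingers":1},{"dx":-0.1,"dy":-0.1,"dz":7,"wx":0,"wy":0,"wz":0,"fingers":1},{"dx":-0.1,"dy":-0.1,"dz":10,"wx":0,"wy":0,"wz":0,"fingers":1},{"dx":-0.1,"dy":-0.1,"dz":11.6,"wx":0,"wy":0,"wz":0,"fingers":1},{"dx":-0.1,"dy":-0.1,"dz":12.1,"wx":0,"wy":0,"wz":0,"fingers":1},{"dx":-0.1,"dy":-0.1,"dz":12.3,"wx":0,"wy":0,"wz":0,"fingers":1},{"dx":-0.1,"dy":-0.1,"dz":12.3,"wx":0,"wy":0,"wz":0,"fingers":1}]'
python3 -m crank '[{"dx":0,"dy":0,"dz":0,"wx":0,"wy":0,"wz":0,"fingers":0},{"dx":0,"dy":0,"dz":0,"wx":0,"wy":0,"wz":0,"fingers":-0.3},{"dx":0,"dy":0,"dz":0,"wx":0,"wy":0,"wz":0,"fingers":-1},{"dx":0,"dy":0,"dz":0,"wx":0,"wy":0,"wz":0,"fingers":-1},{"dx":0,"dy":0,"dz":0,"wx":0,"wy":0,"wz":0,"fingers":-1},{"dx":0,"dy":0,"dz":0,"wx":0,"wy":0,"wz":0,"fingers":-1}]'
python3 -m crank '[{"dx":0,"dy":0,"dz":-0.3,"wx":0,"wy":0,"wz":0,"fingers":-1},{"dx":0,"dy":0,"dz":-1,"wx":0,"wy":0,"wz":0,"fingers":-1},{"dx":0,"dy":0,"dz":-3,"wx":0,"wy":0,"wz":0,"fingers":-1},{"dx":0,"dy":0,"dz":-6,"wx":0,"wy":0,"wz":0,"fingers":-1},{"dx":0,"dy":0,"dz":-9,"wx":0,"wy":0,"wz":0,"fingers":-1},{"dx":0,"dy":0,"dz":-10.5,"wx":0,"wy":0,"wz":0,"fingers":-1},{"dx":0,"dy":0,"dz":-10.5,"wx":0,"wy":0,"wz":0,"fingers":-1}]'
```

```text
t: 38.15
position: [459.0, -59.2, 10.2]
orientation: [3.141, -0.002, 0.0]
ft_force: [0.3, -0.2, 1.0]
opening: 85.5
t: 38.9
position: [458.5, -59.2, 10.2]
orientation: [3.141, -0.001, -0.0]
ft_force: [-1.5, 0.2, 5.5]
opening: 45.3
t: 39.78
position: [459.0, -59.2, 115.3]
orientation: [3.141, -0.003, 0.0]
ft_force: [0.5, 0.5, -1.6]
opening: 45.0
```

```bash
python3 -m crank '[{"dx":1,"dy":-1.5,"dz":0,"wx":0,"wy":0,"wz":0,"fingers":-1},{"dx":3,"dy":-4.5,"dz":0,"wx":0,"wy":0,"wz":0,"fingers":-1},{"dx":5.5,"dy":-8,"dz":0,"wx":0,"wy":0,"wz":0,"fingers":-1},{"dx":8,"dy":-12,"dz":0,"wx":0,"wy":0,"wz":0,"fingers":-1},{"dx":10,"dy":-14.8,"dz":0,"wx":0,"wy":0,"wz":0,"fingers":-1},{"dx":10.7,"dy":-15.7,"dz":0,"wx":0,"wy":0,"wz":0,"fingers":-1},{"dx":10.7,"dy":-15.7,"dz":0,"wx":0,"wy":0,"wz":0,"fingers":-1},{"dx":10.7,"dy":-15.7,"dz":0,"wx":0,"wy":0,"wz":0,"fingers":-1},{"dx":10.7,"dy":-15.7,"dz":0,"wx":0,"wy":0,"wz":0,"fingers":-1}]'
python3 -m crank '[{"dx":0,"dy":0,"dz":2,"wx":0,"wy":0,"wz":0,"fingers":-1},{"dx":0,"dy":0,"dz":5,"wx":0,"wy":0,"wz":0,"fingers":-1},{"dx":0,"dy":0,"dz":7.8,"wx":0,"wy":0,"wz":0,"fingers":-1},{"dx":0,"dy":0,"dz":9.2,"wx":0,"wy":0,"wz":0,"fingers":-1},{"dx":0,"dy":0,"dz":9.7,"wx":0,"wy":0,"wz":0,"fingers":-1},{"dx":0,"dy":0,"dz":9.8,"wx":0,"wy":0,"wz":0,"fingers":-1},{"dx":0,"dy":0,"dz":9.8,"wx":0,"wy":0,"wz":0,"fingers":-1},{"dx":0,"dy":0,"dz":9.8,"wx":0,"wy":0,"wz":0,"fingers":-1}]'
```

```text
t: 40.9
position: [564.2, 97.0, 114.1]
orientation: [3.141, 0.001, -0.001]
ft_force: [0.8, 0.0, -1.2]
opening: 44.9
t: 41.9
position: [565.9, 98.1, 17.2]
orientation: [-3.141, -0.002, 0.0]
ft_force: [0.5, -0.2, -1.3]
opening: 44.8
```

```bash
python3 -m crank '[{"dx":0,"dy":0,"dz":0.1,"wx":0,"wy":0,"wz":0,"fingers":-1},{"dx":0,"dy":0,"dz":0.2,"wx":0,"wy":0,"wz":0,"fingers":-1},{"dx":0,"dy":0,"dz":0.2,"wx":0,"wy":0,"wz":0,"fingers":-1}]'
python3 -m crank '[{"dx":0,"dy":0,"dz":0.1,"wx":0,"wy":0,"wz":0,"fingers":-1},{"dx":0,"dy":0,"dz":0.1,"wx":0,"wy":0,"wz":0,"fingers":-1}]'
```

```text
t: 42.28
position: [564.8, 98.0, 14.1]
orientation: [3.142, 0.0, 0.0]
ft_force: [-0.8, 0.3, 0.1]
opening: 45.2
t: 42.52
position: [564.9, 98.0, 13.1]
orientation: [3.142, 0.0, 0.0]
ft_force: [0.2, 0.3, -1.0]
opening: 45.0
```

```bash
python3 -m crank '[{"dx":0,"dy":0,"dz":0.1,"wx":0,"wy":0,"wz":0,"fingers":-1},{"dx":0,"dy":0,"dz":0.1,"wx":0,"wy":0,"wz":0,"fingers":-1}]'
```

```text
t: 42.78
position: [565.1, 98.0, 12.3]
orientation: [-3.142, -0.0, 0.0]
ft_force: [0.4, 0.5, 0.1]
opening: 44.9
```

```bash
python3 -m crank '[{"dx":0,"dy":0,"dz":0.05,"wx":0,"wy":0,"wz":0,"fingers":-1},{"dx":0,"dy":0,"dz":0.05,"wx":0,"wy":0,"wz":0,"fingers":-1}]'
```

```text
t: 43.02
position: [565.1, 98.0, 12.2]
orientation: [3.142, 0.0, 0.0]
ft_force: [-2.0, 0.8, 3.8]
opening: 45.1
```

```bash
python3 -m crank '[{"dx":0,"dy":0,"dz":0,"wx":0,"wy":0,"wz":0,"fingers":0.3},{"dx":0,"dy":0,"dz":0,"wx":0,"wy":0,"wz":0,"fingers":0.6},{"dx":0,"dy":0,"dz":0,"wx":0,"wy":0,"wz":0,"fingers":1},{"dx":0,"dy":0,"dz":0,"wx":0,"wy":0,"wz":0,"fingers":1},{"dx":0,"dy":0,"dz":-0.3,"wx":0,"wy":0,"wz":0,"fingers":1},{"dx":0,"dy":0,"dz":-2,"wx":0,"wy":0,"wz":0,"fingers":1},{"dx":0,"dy":0,"dz":-6,"wx":0,"wy":0,"wz":0,"fingers":1},{"dx":0,"dy":0,"dz":-11,"wx":0,"wy":0,"wz":0,"fingers":1},{"dx":0,"dy":0,"dz":-16,"wx":0,"wy":0,"wz":0,"fingers":1},{"dx":0,"dy":0,"dz":-20,"wx":0,"wy":0,"wz":0,"fingers":1}]'
python3 -m crank '[{"dx":-2,"dy":-2,"dz":0,"wx":0,"wy":0,"wz":0,"fingers":1},{"dx":-6,"dy":-5,"dz":0,"wx":0,"wy":0,"wz":0,"fingers":1},{"dx":-10,"dy":-8,"dz":0,"wx":0,"wy":0,"wz":0,"fingers":1},{"dx":-13,"dy":-11,"dz":0,"wx":0,"wy":0,"wz":0,"fingers":1},{"dx":-15,"dy":-13,"dz":0,"wx":0,"wy":0,"wz":0,"fingers":1},{"dx":-15,"dy":-13,"dz":0,"wx":0,"wy":0,"wz":0,"fingers":1},{"dx":-15,"dy":-13,"dz":0,"wx":0,"wy":0,"wz":0,"fingers":1},{"dx":-15,"dy":-13,"dz":0,"wx":0,"wy":0,"wz":0,"fingers":1}]'
python3 - <<'E'
from h import *
g=imaging.grab_frame("wrist")["color"]; f=imaging.grab_frame("side"); s=imaging.grab_frame("scene")
print(project(f,f["T"],[[567,-285,45],[667,-61,43]]))
a=cv2.resize(g,(480,300)); b=cv2.resize(f["color"][120:380,240:460],(320,378)); c=cv2.resize(s["color"][140:300,170:480],(480,248))
out=np.zeros((548,800,3),np.uint8); out[:300,:480]=a; out[:378,480:]=b; out[300:,:480]=c
cv2.imwrite("pics/g9.png",out)
E
```

```text
t: 44.28
position: [565.9, 98.1, 215.9]
orientation: [-3.141, -0.004, 0.0]
ft_force: [-0.5, -0.0, -0.3]
opening: 85.2
t: 45.28
position: [415.9, 227.3, 212.1]
orientation: [3.142, -0.001, -0.001]
ft_force: [0.6, -1.3, -0.2]
opening: 85.4
[[364.93116485 323.32775768]
 [393.76427982 233.15088982]]
```

View pics/g9.png

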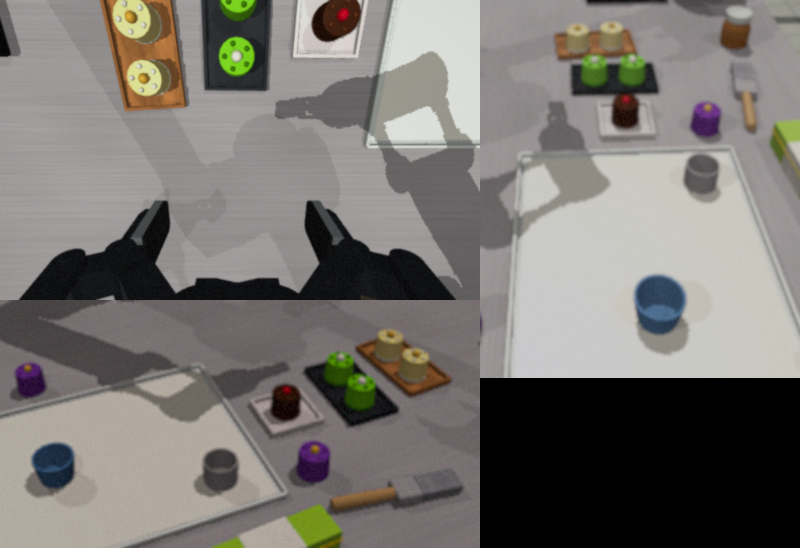

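All five cakes stand upright inside the right trays. The ramekin and cutter are where they were at the start.

```bash
python3 -c "
from workcell import manip; print(manip.hand_in())"
```

```text
the job is handed in; nothing more can be done
None
```

All five cakes are sorted and the job is handed in, at about 45 s of the 141 s allowed. I moved them in the order asked: both greens to the slate tray, both creams to the wooden tray, then the chocolate to the white tray. Each was lowered until light floor contact (about 2–6 N on the wrist) before I let go.

- **Final check:** in the last wrist, side and scene pictures, every cake stands upright inside its tray's rim. The ramekin and cutter look unmoved, though I judged that by eye rather than measuring it. Both purple cakes were left alone, and the gripper ended clear and open.
- **Disagreements:** the scene camera put things about 4–7 mm farther out in x than the side and wrist cameras. I used the side and wrist values, and they proved right at every grasp. The gripper read about 45 mm on cakes 47–50 mm wide, but all the grips held.
- **Refused command:** my first move was rejected because its rows left out some keys. Nothing moved.

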